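# Load the keyed sample carousel into the analyser bay

### The arm

A 6-joint arm with a two-finger parallel gripper is mounted at the origin on the work surface. World frame = base frame: x ahead of the robot, y to its left, z up, the work surface at z = 0. Lengths are in m, angles in rad, forces in N, time in s.
With the tool pointing down it reaches from about 0.375 to 0.9 m from the base axis. Payload 3.1 kg.
Tool frame: the origin (TCP) lies midway between the tips of the shut fingers; the grasp point (between the pads) lies 19 mm behind it (manip.grasp_offset is the distance from the TCP to the grasp point, in m); z points along the fingers, y is the line along which they close (so a half turn about z gives the same grasp; the last joint's range is limited). The gripper opens to 85 mm and grips with 20 to 120 N. Pads are 22 mm wide; open, the fingers measure 114 mm over their backs; the gripper's body (76 mm by 85 mm) begins 54 mm behind the grasp point. The pads swing forward as they close: fully open they stand 13 mm farther back than shut.
Start: joints at [-1.452, 0.527, 1.433, -0, 1.181, -0.178], TCP at [0.183, -0.597, 0.231] pointing down, gripper open.
Joint ranges: [-3.08, 3.08], [-0.75, 2.2], [0.22, 2.44], [-1.43, 4.57], [0, 2.65], [-2.85, 2.85]. Speed limits (rad/s): [2.79, 2.79, 3.14, 3.14, 3.14, 3.14].

### API

Orientations are given as a unit quaternion [x, y, z, w].
In Python, from station import sensors, cams, order, manip gives the robot as it stands.
- The arm moves only by the tool move_arm, never from a script. Its argument "targets" is a list of rows, each an object of numbers: "dx", "dy", "dz": the shift along the world's x, y, z normalised to -1 to 1, where 1 is 25 mm; "rx", "ry", "rz": the turn, a rotation vector about the world's x, y, z normalised to -1 to 1, where 1 is 30 degrees. A call has exactly 10 rows; each row shifts and turns the commanded pose from where the row before left it; what a row does not reach is not made up. A row lasts 1/8 s, in which the tool goes at most 62.5 mm and 10.7 degrees, less where a joint would pass 70% of its speed; a pose out of reach is approached as far as the arm can. A call with a number of a shift or a turn outside -1 to 1 is refused whole. A call with a gripper value outside its range is refused whole. "claw" is the opening in per cent of the stroke, from 0 (shut) to 100 (fully open), set as the call begins (left out, the last holds). The fingers move at their own pace and stop on an object; "newtons" is the grip in N (left out, the last holds). Time passes only in rows, so rows that do not move let the fingers close, or fill a call up. It gives the time, the measured TCP pose, the force, the opening and the grip force at its end, in the units of the state.
- sensors.sense(): the state, without advancing time (a new reading comes with each control period).
- cams.snapshot(name): name is "scene" or "top"; returns the picture (400x640x3 uint8, red, green, blue); there is no depth.
- cams.camera_model(name): a dict with "fx", "fy", "cx", "cy" (pixels), "extrinsics" (4x4, takes a point from world to camera coordinates). Camera axes: x right, y down, z forward; pixel columns grow to the right and rows downward; lengths in m; the calibration is good to about 2 mm. A picture is of the moment at which its call begins. camera_model takes no time and is no camera call.
- order.sign_off(): hands the job in; it is judged then, once.
The state is a dict: "t": time; "q": joint angles; "qd": joint speeds; "tau": joint torques, N m; "tcp_pos": TCP position; "tool_rot": TCP orientation; "force": force on the tool from outside, world axes, zero at the start; "ft_torque": the same for the moment, N m; "finger_gap": opening from 0.0 (shut) to 1.0 (fully open); "gripper_force": force on a finger pad.
Only numpy, scipy, OpenCV 4.12 (cv2) and the standard library are available. Lean on these libraries where they do the work, as an engineer would, in place of code of your own. Each camera call takes 0.05 s, during which the arm holds its last target. There are 200 camera calls.

### The job

Lift the blue sample carousel out of its tray by the handle and set it on the loading bay's drive post; feel for the orientation in which its notch accepts the key by turning it with light pressure, until it sinks fully home onto the deck, never forcing it. Then push the orange-knobbed retaining slide fully closed over the carousel's rim, let go and leave the other things on the bench undisturbed.

Things in the scene. Friction and masses are not known exactly. Their poses are not given: they have to be found in the camera images.
- carousel: Loose sample carousel, one rigid piece, about 280 g, parked in the blue tray. Origin: centre of its underside; z up. Blue drum (about 76 mm across, height 0-26 mm) under a round blue flange (124 mm diameter, height 26-34 mm) with eight red-capped tubes (centres 43 mm from the axis, tops 54 mm up). An orange stripe on the flange's top lies over the notch, towards the carousel's -x.
- carousel_handle (a point): Good grasp point in the carousel's white upright handle bar, on its axis, 77 mm above its underside. The bar is 48 mm long along the carousel's x, 14 mm thick along y, height 34 to 92 mm. Axes as the carousel's.
- carousel_notch (a point): On the underside of the carousel, 26 mm from its axis towards its -x, in the notch. Underneath is a round blind bore, 33 mm diameter, 26 mm deep, with ONE straight notch 11 mm wide and as deep, running from the bore out through the drum along -x. Axes as the carousel's.
- bay: Fixed loading bay of the analyser: low white box 260 mm (x) by 280 mm (y), grey flat deck 50 mm above the table. Origin: centre of its underside; its front is -x, with an orange dash on the deck. Mid-deck stands a steel drive post, 30 mm diameter, 24 mm high, its top 6 mm tapered to 20 mm diameter, with one orange key at its foot.
- bay_seat (a point): Centre of the deck at the post's foot, 50 mm above the table, axes as the bay's; origin of a seated carousel. Key: 8 mm wide, 14 mm high, out to 30 mm from the axis, sprung: yields up to 6 mm (2 N + 1 N/mm), then solid. Unknown angle, within 0.7 rad of the bay's -x; drive braked (2 N m). With the notch over it (within 4 degrees) it springs up and the carousel sinks to the deck.
- retainer (a joint): Retaining slide on the bay's +y side (m): open 0 to 0.004, closed 0.020; moves towards the bay's -y (to the post) against 1.5 N friction, stays where left. Its aluminium tongue (30 mm wide, 37 to 43 mm above the deck) passes over the flange of a seated carousel (top 34 mm above the deck), its tip ending 50 mm from the axis; a carousel not down blocks it.
- retainer_knob (a point): Centre of the top of the slide's upright orange knob, 16 mm diameter, 43 to 75 mm above the deck; 107 mm from the post's axis towards the bay's +y when open, 87 mm when closed. Moves with the slide; axes as the bay's.
- tray: Fixed flat blue tray 150 x 150 mm, walls 14 mm high, floor about 4 mm thick, in which the carousel is parked. Origin: centre of its underside.
- tube_rack: Bystander, leave alone: blue tube rack with red-capped tubes, 60 x 160 x 89 mm. Origin: centre of its underside.
- kit_box: Bystander, leave alone: white and green test kit box, 90 x 130 x 60 mm. Origin: centre of its underside.
- reagent_bottle: Bystander, leave alone: amber reagent bottle, 52 mm diameter, 110 mm high. Origin: centre of its underside.
- dropper: Bystander, leave alone: small white dropper bottle with blue cap, 28 mm diameter, 55 mm high. Origin: centre of its underside.
- control_vial: Bystander, leave alone: small vial with yellow cap, 26 mm diameter, 36 mm high, standing on a corner of the bay's deck. Origin: centre of its underside.

How it is judged:
On the way, in this order (a step that is already met when the one before it is completed fails the run):
1. the carousel is lifted out of the tray (height (world z) of carousel above 0.04 m and distance of carousel from where it was at the start of the episode above 0.03 m), for 0.1 s.
2. the carousel is fully down on the deck, on the drive post, slide still open (z of carousel in the frame of bay_seat between -0.004 and 0.004 m and horizontal distance between carousel and bay_seat below 0.004 m and angle between carousel's own z axis and vertical below 0.06 rad and value of joint retainer below 0.01 m), for 0.2 s.
3. the retaining slide is closed over the seated carousel (z of carousel in the frame of bay_seat between -0.004 and 0.004 m and horizontal distance between carousel and bay_seat below 0.004 m and angle between carousel's own z axis and vertical below 0.06 rad and value of joint retainer above 0.016 m), for 0.2 s.
At the end, for the whole second after the job is handed in: The carousel stands fully home: underside within 4 mm of the deck, within 4 mm of the post's axis, upright within 0.06 rad, at rest; the retaining slide is closed (at least 16 of 20 mm); nothing is held or touched (all of step 3 and linear speed of carousel below 0.02 m/s and contact force between the fingers and carousel below 0.1 N and contact force between the fingers and bay below 0.1 N).
It fails at once if the carousel is forced against the bay with more than 40 N (contact force between carousel and bay above 40 N).
It fails at once if a bystander is moved by more than 25 mm or tipped (distance of any of tube_rack, kit_box, reagent_bottle, dropper, control_vial from where it was at the start of the episode above 0.025 m or angle between any of tube_rack, kit_box, reagent_bottle, dropper, control_vial's own z axis and vertical above 0.5 rad).
It also fails if it takes over 58 s, if anything falls off the work surface, if the arm or the gripper's body presses on something with over 40 N, if the wrist force passes 120 N, or if a joint passes its speed limit or range.

## Working session

There is one attempt and no reset: what is moved stays moved. The work goes in short steps, Python scripts to look and compute and a tool call to move; the robot and the scene stay as the last step left them, time stands still between calls to the robot, and variables do not carry over. Pictures are saved under pics/ and viewed, at most 10 in all, crops included, and the job is handed in when it is done.

Besides the shell and the picture viewer there is one more tool, called after ">>>" by a JSON object that holds its "api" and its "payload", one argument or row to a line. move_arm: Moves the arm, as the interface text tells. Scaled input: -1 to 1 covers 25 mm each way for a shift and 30 degrees each way for a turn. Its arguments: {"type":"object","properties":{"targets":{"type":"array"},"claw":{"type":"number"},"newtons":{"type":"number"}},"required":["targets"]}

```bash
mkdir -p pics
python3 - <<'E'
from station import sensors, cams, manip
import cv2,numpy as np
for n in("scene","top"):
    im=cams.snapshot(n); cv2.imwrite(f"pics/{n}0.png",im[:,:,::-1]); m=cams.camera_model(n)
    print(n,m["fx"],m["fy"],m["cx"],m["cy"],np.round(m["extrinsics"],4).tolist())
s=sensors.sense();print({k:np.round(v,3).tolist() for k,v in s.items()}, manip.grasp_offset)
E
```

```text
scene 515.5192450962628 515.5192450962628 332.0520400078 195.03459659355357 [[0.0875, 0.9961, -0.0096, -0.0087], [0.7144, -0.0695, -0.6963, -0.3867], [-0.6942, 0.0541, -0.7177, 1.5723], [0.0, 0.0, 0.0, 1.0]]
top 426.26247665836735 426.26247665836735 315.3620089148853 199.8731512910018 [[0.0152, -0.9998, -0.0119, -0.0392], [-0.9895, -0.0133, -0.1441, 0.6328], [0.1439, 0.0139, -0.9895, 0.8898], [0.0, 0.0, 0.0, 1.0]]
{'t': 0.1, 'q': [-1.452, 0.528, 1.434, 0.0, 1.181, -0.178], 'qd': [0.001, -0.0, -0.001, -0.001, -0.0, -0.001], 'tau': [-0.001, -44.331, -17.859, -0.0, 0.004, -0.0], 'tcp_pos': [0.183, -0.597, 0.23], 'tool_rot': [0.989, 0.148, 0.0, -0.001], 'force': [0.257, 0.451, 0.425], 'ft_torque': [0.007, 0.011, -0.061], 'gripper_force': 0.0, 'finger_gap': 1.0} 0.0187
```

View pics/scene0.png

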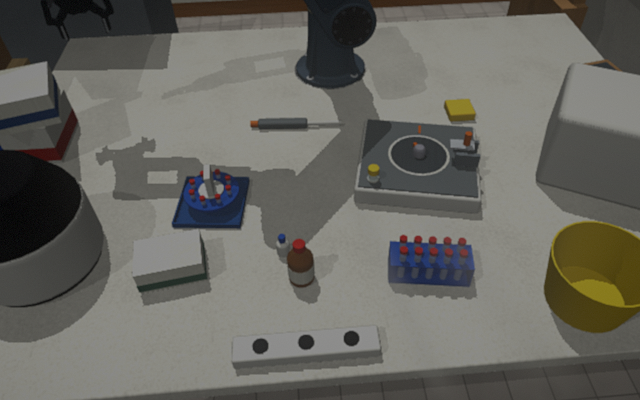

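View pics/top0.png

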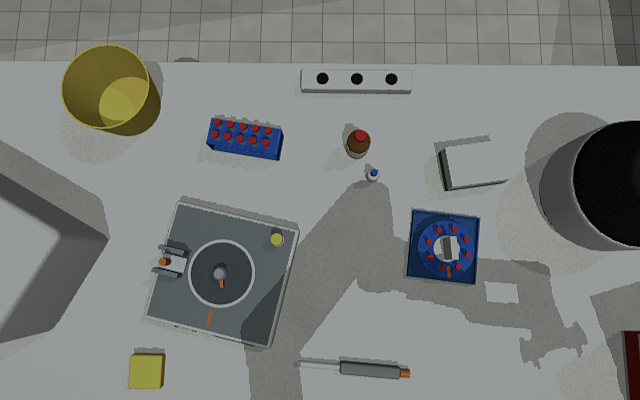

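The carousel sits in the tray around top (447,248), with its handle near (448,247). The bay deck ring is around (222,273), the key near (221,284), the front dash near (210,317) and the knob near (163,262). I'll zoom in and take mask measurements.

```bash
cat > h.py <<'E'
from station import sensors, cams, manip
import cv2,numpy as np
def ray(n,u,v,z):
    m=cams.camera_model(n);E=np.array(m["extrinsics"]);R,t=E[:3,:3],E[:3,3]
    c=-R.T@t; d=R.T@np.array([(u-m["cx"])/m["fx"],(v-m["cy"])/m["fy"],1])
    return c+d*(z-c[2])/d[2]
def blobs(im,lo,hi,box,amin=4):
    x0,y0,x1,y1=box
    hsv=cv2.cvtColor(im[y0:y1,x0:x1],cv2.COLOR_RGB2HSV)
    k=cv2.inRange(hsv,np.array(lo),np.array(hi))
    n,l,s,c=cv2.connectedComponentsWithStats(k)
    return [(c[i]+[x0,y0],s[i,4]) for i in range(1,n) if s[i,4]>=amin],k
E
python3 - <<'E'
from h import *
im=cams.snapshot("top")
for nm,box in(("bay",(130,190,310,360)),("car",(400,200,490,295))):
    print(nm,"orange",[(np.round(c,1).tolist(),a) for c,a in blobs(im,(7,120,80),(18,255,255),box,3)[0]])
    print(nm,"red",[(np.round(c,1).tolist(),a) for c,a in blobs(im,(0,150,80),(5,255,255),box,3)[0]])
a=cv2.resize(im[230:320,150:260],None,fx=5,fy=5,interpolation=cv2.INTER_CUBIC)[:450,:400]
a=cv2.resize(im[235:325,180:260],(400,450),interpolation=cv2.INTER_CUBIC)
b=cv2.resize(im[205:295,405:485],(400,450),interpolation=cv2.INTER_CUBIC)
cv2.imwrite("pics/z1.png",np.hstack([a,b])[:,:,::-1])
hsv=cv2.cvtColor(im,cv2.COLOR_RGB2HSV)
# white ring ellipse
g=hsv[:,:,2]; 
k=((hsv[:,:,2]>125)&(hsv[:,:,1]<60)).astype(np.uint8); k2=np.zeros_like(k);k2[235:312,183:260]=k[235:312,183:260]
cs,_=cv2.findContours(k2,cv2.RETR_EXTERNAL,cv2.CHAIN_APPROX_NONE)
for c in cs:
    if len(c)>60: print("ring",cv2.fitEllipse(c))
E
```

```text
bay orange [([162.1, 261.1], np.int32(43)), ([220.9, 283.6], np.int32(27)), ([209.0, 317.2], np.int32(42))]
bay red []
car orange [([448.3, 270.9], np.int32(32))]
car red [([453.8, 229.2], np.int32(19)), ([438.4, 229.9], np.int32(21)), ([466.0, 239.3], np.int32(20)), ([428.5, 241.4], np.int32(18)), ([467.6, 254.5], np.int32(17)), ([430.2, 256.8], np.int32(19)), ([457.9, 266.6], np.int32(19)), ([442.5, 267.5], np.int32(18))]
ring ((220.99688720703125, 273.1036682128906), (65.57804107666016, 68.12445831298828), 28.170442581176758)
```

View pics/z1.png

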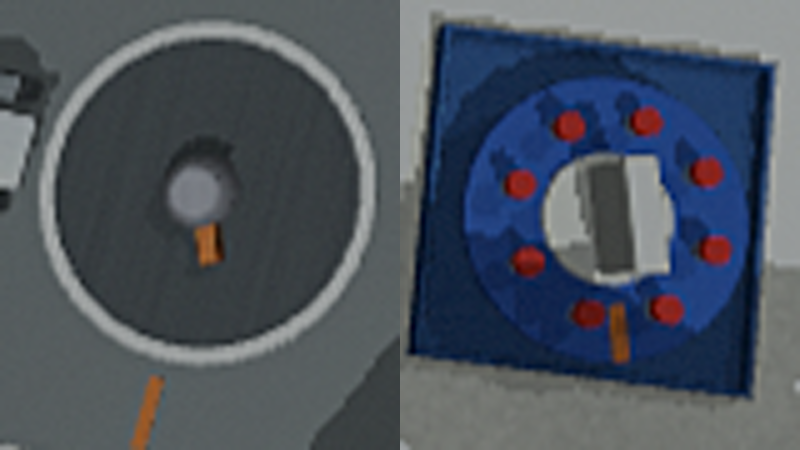

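Zoom: the key is at about crop (208,245), pointing down with a slight tilt relative to the dash (150,412). The carousel's stripe is at (620,333) and the bar runs along it (bright top around (650,215)). Next I compute the poses.

Run:
```python
from h import *
im=cams.snapshot("top"); im2=cams.snapshot("scene")
O=((7,120,80),(18,255,255));
ctr=lambda b:[c for c,a in b]
red=ctr(blobs(im,(0,150,80),(5,255,255),(400,200,490,295),8)[0])
P=np.array([ray("top",*c,0.056) for c in red]); cc,r=cv2.minEnclosingCircle(P[:,:2].astype(np.float32))
print("caps mean",P.mean(0),"r",np.linalg.norm(P-P.mean(0),axis=1).round(4))
car=P.mean(0)
s=ray("top",*blobs(im,*O,(400,200,490,295),10)[0][0][0],0.038); d=s-car
an=lambda d:np.degrees(np.arctan2(d[1],d[0]))
print("stripe dir",an(d),np.linalg.norm(d[:2]))
# cap angles mod 45
a=np.degrees(np.arctan2(*(P-car)[:,1::-1].T)); print("caps ang",np.sort(a%45))
# scene caps
b=blobs(im2,(0,150,60),(5,255,255),(180,160,240,220),5)[0]; print("scene caps",len(b))
if len(b)>=6:
    Q=np.array([ray("scene",*c,0.056) for c in ctr(b)]); print(Q.mean(0), np.round(Q[:,:2],3).tolist())
# bay
k2=((im.max(2)>125)&(im.max(2).astype(int)-im.min(2)<40)).astype(np.uint8); m=np.zeros_like(k2);m[235:312,183:260]=1;k2*=m
cs,_=cv2.findContours(k2,cv2.RETR_CCOMP,cv2.CHAIN_APPROX_NONE)
for c in cs:
    if len(c)>100:
        W=np.array([ray("top",*p[0],0.05)[:2] for p in c]); A=np.c_[W,np.ones(len(W))]; x=np.linalg.lstsq(2*A,(W**2).sum(1),rcond=None)[0]
        ce=x[:2]; print("ring c",ce,np.linalg.norm(W-ce,axis=1).mean(),np.linalg.norm(W-ce,axis=1).std())
bb=blobs(im,*O,(130,190,310,360),10)[0]; bb.sort(key=lambda t:t[0][0])
kn,da,ke=[c for c,_ in bb]
kp=ray("top",*kn,0.125); dp=ray("top",*da,0.05); kk=ray("top",*ke,0.063)
print("knob",kp,"dash",dp,an(dp[:2]-ce),np.linalg.norm(dp[:2]-ce),"key",kk,an(kk[:2]-ce),np.linalg.norm(kk[:2]-ce),"knob dir",an(kp[:2]-ce),np.linalg.norm(kp[:2]-ce))
k=blobs(im,*O,(205,270,235,300),3)[1]; pts=np.argwhere(k)[:,::-1]+[205,270]
W=np.array([ray("top",*p,0.063)[:2] for p in pts]);u,sv,vt=np.linalg.svd(W-W.mean(0));print("key pca",an(vt[0]),sv)
# dark grey / bay corners: grey deck minAreaRect
print("scene orange",[(np.round(c,1).tolist(),a) for c,a in blobs(im2,(5,120,80),(18,255,255),(350,110,490,210),3)[0]])
for (n,u) in (("scene",),()) if 0 else (): pass
def proj(n,p):
    m=cams.camera_model(n);E=np.array(m["extrinsics"]);q=E[:3,:3]@p+E[:3,3];return m["fx"]*q[0]/q[2]+m["cx"],m["fy"]*q[1]/q[2]+m["cy"]
print("proj post top scene",proj("scene",np.r_[ce,0.074]),"top",proj("top",np.r_[ce,.074]))
print("handle top proj",proj("top",np.r_[car[:2],0.096]),proj("scene",np.r_[car[:2],0.096]))
```

```text
caps mean [ 0.53196229 -0.31419862  0.056     ] r [0.0426 0.0428 0.043  0.0434 0.0429 0.0429 0.0432 0.043 ]
stripe dir -174.87915421719757 0.04843865236823015
caps ang [26.30384148 26.54454679 26.77793506 26.81019324 26.85558621 26.89179273
 27.37935725 27.5598042 ]
scene caps 8
[ 0.53165638 -0.31127282  0.056     ] [[0.492, -0.333], [0.491, -0.297], [0.513, -0.272], [0.518, -0.352], [0.545, -0.27], [0.551, -0.349], [0.57, -0.292], [0.573, -0.324]]
ring c [0.47267144 0.16904724] 0.07098457209908378 0.0006115990489158733
ring c [0.47265787 0.16913438] 0.06685857439906083 0.0005723700792563506
knob [0.49558331 0.26928292 0.125     ] dash [0.38007186 0.18993205 0.05      ] 167.3397508146347 0.09489315875092766 key [0.45065308 0.1651784  0.063     ] -169.8083385962703 0.022357554454816984 knob dir 77.10632401074245 0.10273902754942614
key pca -170.4583867835846 [0.0235932  0.01138539]
scene orange [([419.0, 129.0], np.int32(21)), ([468.5, 133.2], np.int32(26)), ([414.7, 143.2], np.int32(11))]
proj post top scene (np.float64(418.12268320515545), np.float64(146.81704277580468)) top (np.float64(218.26923230320347), np.float64(273.0278694589762))
handle top proj (np.float64(453.9347497229536), np.float64(247.46089352080537)) (np.float64(204.64677150883762), np.float64(171.20712259222296))
```

>>> {"api": "move_arm", "payload": {
  "targets": [
    {"dx": 1,"dy": 0.8,"dz": -0.1,"rz": -0.042},
    {"dx": 1,"dy": 0.8,"dz": -0.1,"rz": -0.042},
    {"dx": 1,"dy": 0.8,"dz": -0.1,"rz": -0.042},
    {"dx": 1,"dy": 0.8,"dz": -0.1,"rz": -0.042},
    {"dx": 1,"dy": 0.8,"dz": -0.1,"rz": -0.042},
    {"dx": 1,"dy": 0.8,"dz": -0.1,"rz": -0.042},
    {"dx": 1,"dy": 0.8,"dz": -0.1,"rz": -0.042},
    {"dx": 1,"dy": 0.8,"dz": -0.1,"rz": -0.042},
    {"dx": 1,"dy": 0.8,"dz": -0.1,"rz": -0.042},
    {"dx": 1,"dy": 0.8,"dz": -0.1,"rz": -0.042}
  ],
  "claw": 100,
  "newtons": 50
}}

```text
schema error: expected keys dx, dy, dz, rx, ry, rz
```

>>> {"api": "move_arm", "payload": {
  "targets": [
    {"dx": 1,"dy": 0.84,"dz": -0.5},
    {"dx": 1,"dy": 0.84,"dz": -0.5},
    {"dx": 1,"dy": 0.84,"dz": -0.5},
    {"dx": 0.96,"dy": 0.84,"dz": -0.5},
    {"dz": -0.2},
    {"dz": -0.2},
    {},
    {},
    {},
    {}
  ]
}}

```text
schema error: expected keys dx, dy, dz, rx, ry, rz
```

>>> {"api": "move_arm", "payload": {
  "targets": [
    {"dx": 1,"dy": 0.8,"dz": -0.1,"rx": 0,"ry": 0,"rz": -0.042},
    {"dx": 1,"dy": 0.8,"dz": -0.1,"rx": 0,"ry": 0,"rz": -0.042},
    {"dx": 1,"dy": 0.8,"dz": -0.1,"rx": 0,"ry": 0,"rz": -0.042},
    {"dx": 1,"dy": 0.8,"dz": -0.1,"rx": 0,"ry": 0,"rz": -0.042},
    {"dx": 1,"dy": 0.8,"dz": -0.1,"rx": 0,"ry": 0,"rz": -0.042},
    {"dx": 1,"dy": 0.8,"dz": -0.1,"rx": 0,"ry": 0,"rz": -0.042},
    {"dx": 1,"dy": 0.8,"dz": -0.1,"rx": 0,"ry": 0,"rz": -0.042},
    {"dx": 1,"dy": 0.8,"dz": -0.1,"rx": 0,"ry": 0,"rz": -0.042},
    {"dx": 1,"dy": 0.8,"dz": -0.1,"rx": 0,"ry": 0,"rz": -0.042},
    {"dx": 1,"dy": 0.8,"dz": -0.1,"rx": 0,"ry": 0,"rz": -0.042}
  ],
  "claw": 100,
  "newtons": 50
}}

```text
t: 1.5
tcp_pos: [0.4341, -0.3968, 0.2062]
tool_rot: [0.999, 0.039, -0.0, -0.0]
force: [0.0, 0.8, 0.9]
finger_gap: 0.998
gripper_force: 0.0
```

>>> {"api": "move_arm", "payload": {
  "targets": [
    {"dx": 1,"dy": 0.84,"dz": -0.5,"rx": 0,"ry": 0,"rz": 0},
    {"dx": 1,"dy": 0.84,"dz": -0.5,"rx": 0,"ry": 0,"rz": 0},
    {"dx": 1,"dy": 0.84,"dz": -0.5,"rx": 0,"ry": 0,"rz": 0},
    {"dx": 0.96,"dy": 0.84,"dz": -0.5,"rx": 0,"ry": 0,"rz": 0},
    {"dx": 0,"dy": 0,"dz": -0.2,"rx": 0,"ry": 0,"rz": 0},
    {"dx": 0,"dy": 0,"dz": -0.2,"rx": 0,"ry": 0,"rz": 0},
    {"dx": 0,"dy": 0,"dz": 0,"rx": 0,"ry": 0,"rz": 0},
    {"dx": 0,"dy": 0,"dz": 0,"rx": 0,"ry": 0,"rz": 0},
    {"dx": 0,"dy": 0,"dz": 0,"rx": 0,"ry": 0,"rz": 0},
    {"dx": 0,"dy": 0,"dz": 0,"rx": 0,"ry": 0,"rz": 0}
  ]
}}

```text
t: 2.75
tcp_pos: [0.5323, -0.3138, 0.1466]
tool_rot: [0.999, 0.039, 0.0, 0.0]
force: [-0.2, -0.0, -0.5]
finger_gap: 1.002
gripper_force: 0.0
```

>>> {"api": "move_arm", "payload": {
  "targets": [
    {"dx": 0,"dy": 0,"dz": -0.6,"rx": 0,"ry": 0,"rz": 0},
    {"dx": 0,"dy": 0,"dz": -0.6,"rx": 0,"ry": 0,"rz": 0},
    {"dx": 0,"dy": 0,"dz": -0.6,"rx": 0,"ry": 0,"rz": 0},
    {"dx": 0,"dy": 0,"dz": -0.6,"rx": 0,"ry": 0,"rz": 0},
    {"dx": 0,"dy": 0,"dz": -0.5,"rx": 0,"ry": 0,"rz": 0},
    {"dx": 0,"dy": 0,"dz": -0.4,"rx": 0,"ry": 0,"rz": 0},
    {"dx": 0,"dy": 0,"dz": 0,"rx": 0,"ry": 0,"rz": 0},
    {"dx": 0,"dy": 0,"dz": 0,"rx": 0,"ry": 0,"rz": 0},
    {"dx": 0,"dy": 0,"dz": 0,"rx": 0,"ry": 0,"rz": 0},
    {"dx": 0,"dy": 0,"dz": 0,"rx": 0,"ry": 0,"rz": 0}
  ]
}}

```text
t: 4.0
tcp_pos: [0.5327, -0.3136, 0.0644]
tool_rot: [0.999, 0.039, 0.0, 0.0]
force: [-0.2, -0.1, -0.7]
finger_gap: 1.004
gripper_force: 0.0
```

>>> {"api": "move_arm", "payload": {
  "targets": [
    {"dx": 0,"dy": 0,"dz": 0,"rx": 0,"ry": 0,"rz": 0},
    {"dx": 0,"dy": 0,"dz": 0,"rx": 0,"ry": 0,"rz": 0},
    {"dx": 0,"dy": 0,"dz": 0,"rx": 0,"ry": 0,"rz": 0},
    {"dx": 0,"dy": 0,"dz": 0,"rx": 0,"ry": 0,"rz": 0},
    {"dx": 0,"dy": 0,"dz": 0,"rx": 0,"ry": 0,"rz": 0},
    {"dx": 0,"dy": 0,"dz": 0,"rx": 0,"ry": 0,"rz": 0},
    {"dx": 0,"dy": 0,"dz": 0,"rx": 0,"ry": 0,"rz": 0},
    {"dx": 0,"dy": 0,"dz": 0,"rx": 0,"ry": 0,"rz": 0},
    {"dx": 0,"dy": 0,"dz": 0,"rx": 0,"ry": 0,"rz": 0},
    {"dx": 0,"dy": 0,"dz": 0,"rx": 0,"ry": 0,"rz": 0}
  ],
  "claw": 0,
  "newtons": 50
}}

```text
t: 5.25
tcp_pos: [0.5324, -0.3133, 0.0639]
tool_rot: [0.999, 0.039, 0.0, -0.0]
force: [-0.1, 2.2, 3.0]
finger_gap: 0.155
gripper_force: 49.7
```

>>> {"api": "move_arm", "payload": {
  "targets": [
    {"dx": 0,"dy": 0,"dz": 0.8,"rx": 0,"ry": 0,"rz": 0},
    {"dx": 0,"dy": 0,"dz": 1,"rx": 0,"ry": 0,"rz": 0},
    {"dx": 0,"dy": 0,"dz": 1,"rx": 0,"ry": 0,"rz": 0},
    {"dx": 0,"dy": 0,"dz": 1,"rx": 0,"ry": 0,"rz": 0},
    {"dx": 0,"dy": 0,"dz": 0.8,"rx": 0,"ry": 0,"rz": 0},
    {"dx": -0.1,"dy": 0.5,"dz": 0,"rx": 0,"ry": 0,"rz": 0},
    {"dx": -0.1,"dy": 1,"dz": 0,"rx": 0,"ry": 0,"rz": 0},
    {"dx": -0.1,"dy": 1,"dz": 0,"rx": 0,"ry": 0,"rz": 0},
    {"dx": -0.1,"dy": 1,"dz": 0,"rx": 0,"ry": 0,"rz": 0},
    {"dx": -0.1,"dy": 1,"dz": 0,"rx": 0,"ry": 0,"rz": 0}
  ]
}}

```text
t: 6.5
tcp_pos: [0.5195, -0.1986, 0.1785]
tool_rot: [0.999, 0.039, -0.0, -0.0]
force: [-0.2, -0.2, -3.6]
finger_gap: 0.155
gripper_force: 49.1
```

>>> {"api": "move_arm", "payload": {
  "targets": [
    {"dx": -0.1,"dy": 1,"dz": 0,"rx": 0,"ry": 0,"rz": 0.018},
    {"dx": -0.1,"dy": 1,"dz": 0,"rx": 0,"ry": 0,"rz": 0.018},
    {"dx": -0.1,"dy": 1,"dz": 0,"rx": 0,"ry": 0,"rz": 0.018},
    {"dx": -0.1,"dy": 1,"dz": 0,"rx": 0,"ry": 0,"rz": 0.018},
    {"dx": -0.1,"dy": 1,"dz": 0,"rx": 0,"ry": 0,"rz": 0.018},
    {"dx": -0.1,"dy": 1,"dz": 0,"rx": 0,"ry": 0,"rz": 0.018},
    {"dx": -0.1,"dy": 1,"dz": 0,"rx": 0,"ry": 0,"rz": 0.018},
    {"dx": -0.1,"dy": 1,"dz": 0,"rx": 0,"ry": 0,"rz": 0.018},
    {"dx": -0.1,"dy": 1,"dz": 0,"rx": 0,"ry": 0,"rz": 0.018},
    {"dx": -0.1,"dy": 1,"dz": 0,"rx": 0,"ry": 0,"rz": 0.018}
  ]
}}

```text
t: 7.75
tcp_pos: [0.4946, 0.0506, 0.179]
tool_rot: [0.996, 0.086, 0.0, 0.0]
force: [-0.9, -0.2, -2.0]
finger_gap: 0.159
gripper_force: 49.1
```

>>> {"api": "move_arm", "payload": {
  "targets": [
    {"dx": -0.2,"dy": 1,"dz": 0,"rx": 0,"ry": 0,"rz": 0},
    {"dx": -0.2,"dy": 1,"dz": 0,"rx": 0,"ry": 0,"rz": 0},
    {"dx": -0.2,"dy": 1,"dz": 0,"rx": 0,"ry": 0,"rz": 0},
    {"dx": -0.2,"dy": 1,"dz": 0,"rx": 0,"ry": 0,"rz": 0},
    {"dx": -0.1,"dy": 0.6,"dz": 0,"rx": 0,"ry": 0,"rz": 0},
    {"dx": 0,"dy": 0.2,"dz": 0,"rx": 0,"ry": 0,"rz": 0},
    {"dx": 0,"dy": 0,"dz": -0.5,"rx": 0,"ry": 0,"rz": 0},
    {"dx": 0,"dy": 0,"dz": -0.5,"rx": 0,"ry": 0,"rz": 0},
    {"dx": 0,"dy": 0,"dz": 0,"rx": 0,"ry": 0,"rz": 0},
    {"dx": 0,"dy": 0,"dz": 0,"rx": 0,"ry": 0,"rz": 0}
  ]
}}

```text
t: 9.0
tcp_pos: [0.4725, 0.1686, 0.1535]
tool_rot: [0.996, 0.086, -0.0, 0.0]
force: [-0.0, -0.2, -2.1]
finger_gap: 0.154
gripper_force: 49.0
```

Run:
```python
from h import *
im=cams.snapshot("top"); im2=cams.snapshot("scene"); s=sensors.sense(); print(s["tcp_pos"],s["tool_rot"],s["force"])
h=s["tcp_pos"][2]-0.064+0.004; print("under",h)
for n,i,box in(("top",im,(140,200,300,340)),("scene",im2,(350,60,500,200))):
    b=blobs(i,(0,150,60),(5,255,255),box,5)[0]
    Q=np.array([ray(n,*c,h+0.052) for c,a in b]); print(n,len(b),np.round(Q[:,:2],4).tolist(),Q.mean(0))
a=cv2.resize(im[215:335,160:280],(400,400),interpolation=cv2.INTER_CUBIC)
b=cv2.resize(im2[70:190,360:480],(400,400),interpolation=cv2.INTER_CUBIC)
cv2.imwrite("pics/z2.png",np.hstack([a,b])[:,:,::-1])
```

```text
[0.47276133 0.16881109 0.15393764] [ 9.96320963e-01  8.56999637e-02  2.34757355e-04 -4.50422579e-06] [-0.4786709   0.04983162 -2.05315976]
under 0.09393763926862622
top 6 [[0.5145, 0.1573], [0.5102, 0.1878], [0.4975, 0.1296], [0.4628, 0.1249], [0.4359, 0.144], [0.4306, 0.1763]] [0.47522708 0.15333318 0.14593764]
scene 7 [[0.4366, 0.1474], [0.4491, 0.2065], [0.4656, 0.1281], [0.4845, 0.2109], [0.4964, 0.1334], [0.511, 0.192], [0.5158, 0.1606]] [0.47986115 0.16841361 0.14593764]
```

View pics/z2.png

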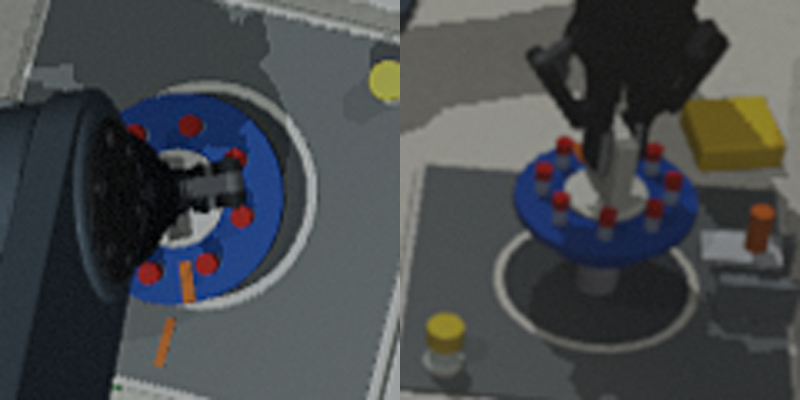

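The carousel is held level over the post. In the top crop the stripe is at (187,280), and both views show the ring around it. I'll cross-check the ring centre in the scene view.

Run:
```python
from h import *
im=cv2.imread("pics/scene0.png")[:,:,::-1]
mx=im.max(2).astype(int);k=((mx>115)&(mx-im.min(2)<50)).astype(np.uint8);m=np.zeros_like(k);m[132:178,384:456]=1;k*=m
n,l,s,c=cv2.connectedComponentsWithStats(k);print(s.tolist())
i=1+np.argmax(s[1:,2]);cs,_=cv2.findContours((l==i).astype(np.uint8),cv2.RETR_CCOMP,cv2.CHAIN_APPROX_NONE)
for c in cs:
    if len(c)<60: continue
    W=np.array([ray("scene",*p[0],0.05)[:2] for p in c])
    for _ in range(4):
        A=np.c_[2*W,np.ones(len(W))];x=np.linalg.lstsq(A,(W**2).sum(1),rcond=None)[0];r=np.linalg.norm(W-x[:2],axis=1);e=abs(r-np.median(r));R=np.median(r),r.std(),len(W);W=W[e<2*max(e.std(),.0005)]
    print(x[:2],R)
```

```text
[[0, 0, 640, 400, 255688], [388, 135, 62, 41, 277], [451, 140, 5, 7, 35]]
[0.47092689 0.17265207] (np.float64(0.07053665986281481), np.float64(0.0005284509062794345), 89)
[0.47130128 0.17248213] (np.float64(0.06755857033295962), np.float64(0.000548234632527653), 98)
```

>>> {"api": "move_arm", "payload": {
  "targets": [
    {"dx": -0.04,"dy": 0.08,"dz": -0.2,"rx": 0,"ry": 0,"rz": 0},
    {"dx": 0,"dy": 0,"dz": -0.2,"rx": 0,"ry": 0,"rz": 0},
    {"dx": 0,"dy": 0,"dz": -0.2,"rx": 0,"ry": 0,"rz": 0},
    {"dx": 0,"dy": 0,"dz": -0.1,"rx": 0,"ry": 0,"rz": 0},
    {"dx": 0,"dy": 0,"dz": -0.1,"rx": 0,"ry": 0,"rz": 0},
    {"dx": 0,"dy": 0,"dz": -0.1,"rx": 0,"ry": 0,"rz": 0},
    {"dx": 0,"dy": 0,"dz": -0.1,"rx": 0,"ry": 0,"rz": 0},
    {"dx": 0,"dy": 0,"dz": 0,"rx": 0,"ry": 0,"rz": 0},
    {"dx": 0,"dy": 0,"dz": 0,"rx": 0,"ry": 0,"rz": 0},
    {"dx": 0,"dy": 0,"dz": 0,"rx": 0,"ry": 0,"rz": 0}
  ]
}}

```text
t: 10.35
tcp_pos: [0.4715, 0.1711, 0.1289]
tool_rot: [0.996, 0.086, 0.0, -0.0]
force: [-0.4, 0.1, -2.7]
finger_gap: 0.155
gripper_force: 49.2
```

>>> {"api": "move_arm", "payload": {
  "targets": [
    {"dx": 0,"dy": 0,"dz": -0.04,"rx": 0,"ry": 0,"rz": 0},
    {"dx": 0,"dy": 0,"dz": -0.04,"rx": 0,"ry": 0,"rz": 0},
    {"dx": 0,"dy": 0,"dz": -0.04,"rx": 0,"ry": 0,"rz": 0},
    {"dx": 0,"dy": 0,"dz": -0.04,"rx": 0,"ry": 0,"rz": 0},
    {"dx": 0,"dy": 0,"dz": 0,"rx": 0,"ry": 0,"rz": 0},
    {"dx": 0,"dy": 0,"dz": 0,"rx": 0,"ry": 0,"rz": 0},
    {"dx": 0,"dy": 0,"dz": 0,"rx": 0,"ry": 0,"rz": 0},
    {"dx": 0,"dy": 0,"dz": 0,"rx": 0,"ry": 0,"rz": 0},
    {"dx": 0,"dy": 0,"dz": 0,"rx": 0,"ry": 0,"rz": 0},
    {"dx": 0,"dy": 0,"dz": 0,"rx": 0,"ry": 0,"rz": 0}
  ]
}}

```text
t: 11.6
tcp_pos: [0.4714, 0.171, 0.1248]
tool_rot: [0.996, 0.086, 0.0, -0.0]
force: [-0.3, 0.5, -2.0]
finger_gap: 0.153
gripper_force: 49.2
```

>>> {"api": "move_arm", "payload": {
  "targets": [
    {"dx": 0,"dy": 0,"dz": -0.04,"rx": 0,"ry": 0,"rz": 0},
    {"dx": 0,"dy": 0,"dz": -0.04,"rx": 0,"ry": 0,"rz": 0},
    {"dx": 0,"dy": 0,"dz": -0.04,"rx": 0,"ry": 0,"rz": 0},
    {"dx": 0,"dy": 0,"dz": -0.04,"rx": 0,"ry": 0,"rz": 0},
    {"dx": 0,"dy": 0,"dz": 0,"rx": 0,"ry": 0,"rz": 0},
    {"dx": 0,"dy": 0,"dz": 0,"rx": 0,"ry": 0,"rz": 0},
    {"dx": 0,"dy": 0,"dz": 0,"rx": 0,"ry": 0,"rz": 0},
    {"dx": 0,"dy": 0,"dz": 0,"rx": 0,"ry": 0,"rz": 0},
    {"dx": 0,"dy": 0,"dz": 0,"rx": 0,"ry": 0,"rz": 0},
    {"dx": 0,"dy": 0,"dz": 0,"rx": 0,"ry": 0,"rz": 0}
  ]
}}

```text
t: 12.85
tcp_pos: [0.4714, 0.171, 0.1208]
tool_rot: [0.996, 0.086, -0.0, -0.0]
force: [-0.8, -0.5, -2.9]
finger_gap: 0.16
gripper_force: 49.2
```

>>> {"api": "move_arm", "payload": {
  "targets": [
    {"dx": 0,"dy": 0,"dz": -0.04,"rx": 0,"ry": 0,"rz": 0},
    {"dx": 0,"dy": 0,"dz": -0.04,"rx": 0,"ry": 0,"rz": 0},
    {"dx": 0,"dy": 0,"dz": -0.04,"rx": 0,"ry": 0,"rz": 0},
    {"dx": 0,"dy": 0,"dz": -0.04,"rx": 0,"ry": 0,"rz": 0},
    {"dx": 0,"dy": 0,"dz": 0,"rx": 0,"ry": 0,"rz": 0},
    {"dx": 0,"dy": 0,"dz": 0,"rx": 0,"ry": 0,"rz": 0},
    {"dx": 0,"dy": 0,"dz": 0,"rx": 0,"ry": 0,"rz": 0},
    {"dx": 0,"dy": 0,"dz": 0,"rx": 0,"ry": 0,"rz": 0},
    {"dx": 0,"dy": 0,"dz": 0,"rx": 0,"ry": 0,"rz": 0},
    {"dx": 0,"dy": 0,"dz": 0,"rx": 0,"ry": 0,"rz": 0}
  ]
}}

```text
t: 14.1
tcp_pos: [0.4714, 0.171, 0.1168]
tool_rot: [0.996, 0.086, 0.0, -0.0]
force: [0.3, -0.0, -3.4]
finger_gap: 0.153
gripper_force: 49.1
```

>>> {"api": "move_arm", "payload": {
  "targets": [
    {"dx": 0,"dy": 0,"dz": -0.04,"rx": 0,"ry": 0,"rz": 0},
    {"dx": 0,"dy": 0,"dz": -0.04,"rx": 0,"ry": 0,"rz": 0},
    {"dx": 0,"dy": 0,"dz": -0.04,"rx": 0,"ry": 0,"rz": 0},
    {"dx": 0,"dy": 0,"dz": -0.04,"rx": 0,"ry": 0,"rz": 0},
    {"dx": 0,"dy": 0,"dz": -0.04,"rx": 0,"ry": 0,"rz": 0},
    {"dx": 0,"dy": 0,"dz": -0.02,"rx": 0,"ry": 0,"rz": 0},
    {"dx": 0,"dy": 0,"dz": -0.02,"rx": 0,"ry": 0,"rz": 0},
    {"dx": 0,"dy": 0,"dz": 0,"rx": 0,"ry": 0,"rz": 0},
    {"dx": 0,"dy": 0,"dz": 0,"rx": 0,"ry": 0,"rz": 0},
    {"dx": 0,"dy": 0,"dz": 0,"rx": 0,"ry": 0,"rz": 0}
  ]
}}

```text
t: 15.35
tcp_pos: [0.4714, 0.1711, 0.1108]
tool_rot: [0.996, 0.086, 0.0, -0.0]
force: [1.2, 0.0, -3.4]
finger_gap: 0.154
gripper_force: 49.1
```

Sinking freely; last millimetre.

>>> {"api": "move_arm", "payload": {
  "targets": [
    {"dx": 0,"dy": 0,"dz": -0.02,"rx": 0,"ry": 0,"rz": 0},
    {"dx": 0,"dy": 0,"dz": 0,"rx": 0,"ry": 0,"rz": 0},
    {"dx": 0,"dy": 0,"dz": -0.02,"rx": 0,"ry": 0,"rz": 0},
    {"dx": 0,"dy": 0,"dz": 0,"rx": 0,"ry": 0,"rz": 0},
    {"dx": 0,"dy": 0,"dz": 0,"rx": 0,"ry": 0,"rz": 0},
    {"dx": 0,"dy": 0,"dz": 0,"rx": 0,"ry": 0,"rz": 0},
    {"dx": 0,"dy": 0,"dz": 0,"rx": 0,"ry": 0,"rz": 0},
    {"dx": 0,"dy": 0,"dz": 0,"rx": 0,"ry": 0,"rz": 0},
    {"dx": 0,"dy": 0,"dz": 0,"rx": 0,"ry": 0,"rz": 0},
    {"dx": 0,"dy": 0,"dz": 0,"rx": 0,"ry": 0,"rz": 0}
  ]
}}

```text
t: 16.6
tcp_pos: [0.4714, 0.1711, 0.1098]
tool_rot: [0.996, 0.086, 0.0, -0.0]
force: [-0.3, -0.3, -2.2]
finger_gap: 0.159
gripper_force: 49.3
```

>>> {"api": "move_arm", "payload": {
  "targets": [
    {"dx": 0,"dy": 0,"dz": 0,"rx": 0,"ry": 0,"rz": 0},
    {"dx": 0,"dy": 0,"dz": 0,"rx": 0,"ry": 0,"rz": 0},
    {"dx": 0,"dy": 0,"dz": 0,"rx": 0,"ry": 0,"rz": 0},
    {"dx": 0,"dy": 0,"dz": 0,"rx": 0,"ry": 0,"rz": 0},
    {"dx": 0,"dy": 0,"dz": 0,"rx": 0,"ry": 0,"rz": 0},
    {"dx": 0,"dy": 0,"dz": 0,"rx": 0,"ry": 0,"rz": 0},
    {"dx": 0,"dy": 0,"dz": 0,"rx": 0,"ry": 0,"rz": 0},
    {"dx": 0,"dy": 0,"dz": 0,"rx": 0,"ry": 0,"rz": 0},
    {"dx": 0,"dy": 0,"dz": 0.2,"rx": 0,"ry": 0,"rz": 0},
    {"dx": 0,"dy": 0,"dz": 0.2,"rx": 0,"ry": 0,"rz": 0}
  ],
  "claw": 100
}}

```text
t: 17.85
tcp_pos: [0.4715, 0.1711, 0.1202]
tool_rot: [0.996, 0.086, 0.0, -0.0]
force: [0.7, 0.1, -0.2]
finger_gap: 1.003
gripper_force: 0.0
```

>>> {"api": "move_arm", "payload": {
  "targets": [
    {"dx": 0,"dy": 0,"dz": 0.6,"rx": 0,"ry": 0,"rz": 0},
    {"dx": 0,"dy": 0,"dz": 0.8,"rx": 0,"ry": 0,"rz": 0},
    {"dx": 0,"dy": 0,"dz": 0.8,"rx": 0,"ry": 0,"rz": 0},
    {"dx": 0,"dy": 0,"dz": 1,"rx": 0,"ry": 0,"rz": 0},
    {"dx": 0.2,"dy": 0.9,"dz": 0.2,"rx": 0,"ry": 0,"rz": -0.15},
    {"dx": 0.2,"dy": 0.9,"dz": 0,"rx": 0,"ry": 0,"rz": -0.15},
    {"dx": 0.2,"dy": 0.9,"dz": 0,"rx": 0,"ry": 0,"rz": -0.15},
    {"dx": 0.2,"dy": 0.9,"dz": 0,"rx": 0,"ry": 0,"rz": -0.15},
    {"dx": 0.2,"dy": 0.9,"dz": 0,"rx": 0,"ry": 0,"rz": -0.15},
    {"dx": 0.24,"dy": 0.96,"dz": 0,"rx": 0,"ry": 0,"rz": 0}
  ],
  "claw": 0
}}

```text
t: 19.1
tcp_pos: [0.5025, 0.3083, 0.206]
tool_rot: [0.994, -0.11, 0.0, -0.0]
force: [0.6, 0.2, 0.0]
finger_gap: 0.003
gripper_force: 0.0
```

Run:
```python
from h import *
im=cams.snapshot("top"); im2=cams.snapshot("scene"); s=sensors.sense(); print(s["tcp_pos"],s["tool_rot"],s["finger_gap"])
for n,i,box in(("top",im,(140,200,300,340)),("scene",im2,(350,60,500,200))):
    b=blobs(i,(0,150,60),(5,255,255),box,5)[0]
    Q=np.array([ray(n,*c,0.05+0.052) for c,a in b]); print(n,len(b),Q.mean(0))
    o=blobs(i,(5,120,70),(18,255,255),box,4)[0]; print([(c.round(1).tolist(),a,ray(n,*c,0.11).round(4).tolist()) for c,a in o])
a=cv2.resize(im[215:335,130:250],(400,400),interpolation=cv2.INTER_CUBIC)
b=cv2.resize(im2[80:190,390:500],(400,400),interpolation=cv2.INTER_CUBIC)
cv2.imwrite("pics/z3.png",np.hstack([a,b])[:,:,::-1])
```

```text
[0.50318075 0.30957477 0.20599831] [ 9.94041292e-01 -1.08993697e-01  1.20416770e-03 -9.12787240e-04] 0.0017295050446653785
top 8 [0.47124787 0.16921708 0.102     ]
[([162.2, 261.2], np.int32(44), [0.4954, 0.2747, 0.11]), ([219.7, 297.9], np.int32(34), [0.4251, 0.1555, 0.11]), ([209.0, 317.2], np.int32(42), [0.3878, 0.1747, 0.11])]
scene 7 [0.47785059 0.1709847  0.102     ]
[([412.1, 129.6], np.int32(15), [0.4525, 0.1551, 0.11]), ([467.9, 136.8], np.int32(59), [0.4905, 0.2757, 0.11])]
```

View pics/z3.png

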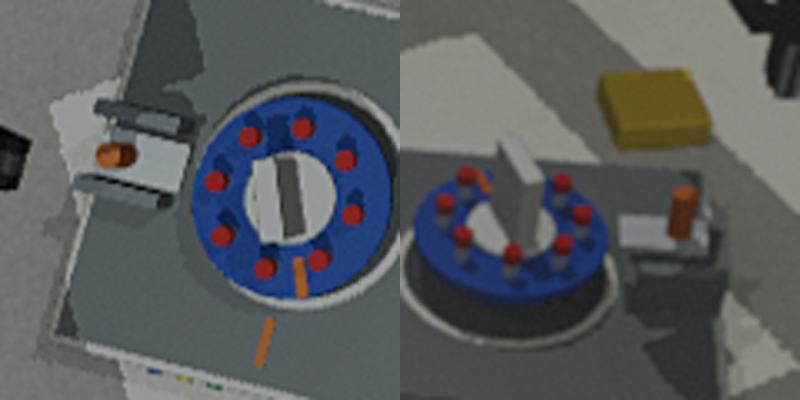

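The carousel is down and level, the stripe lies over the key, and the knob is at top crop (115,155). The closed fingers are just outside it. Before descending I'll check clearance to the big white box at the left of the top view.

Run:
```python
from h import *
def proj(n,p):
    m=cams.camera_model(n);E=np.array(m["extrinsics"]);q=E[:3,:3]@p+E[:3,3];return (m["fx"]*q[0]/q[2]+m["cx"]).round(1),(m["fy"]*q[1]/q[2]+m["cy"]).round(1)
for z in(0,.05,.1,.15,.2,.25,.3):
    p=ray("top",108,238,z);print(z,p.round(3),proj("scene",p))
print(ray("scene",540,182,0))
im2=cams.snapshot("scene");cv2.imwrite("pics/z4.png",cv2.resize(im2[20:240,380:640],None,fx=2.5,fy=2.5)[:,:,::-1])
```

```text
0 [0.546 0.443 0.   ] (np.float64(535.5), np.float64(183.3))
0.05 [0.543 0.418 0.05 ] (np.float64(530.4), np.float64(167.8))
0.1 [0.541 0.393 0.1  ] (np.float64(525.0), np.float64(151.3))
0.15 [0.538 0.368 0.15 ] (np.float64(519.3), np.float64(133.7))
0.2 [0.536 0.343 0.2  ] (np.float64(513.2), np.float64(115.0))
0.25 [0.533 0.318 0.25 ] (np.float64(506.7), np.float64(95.0))
0.3 [0.531 0.293 0.3  ] (np.float64(499.8), np.float64(73.6))
[0.54231029 0.45536203 0.        ]
```

View pics/z4.png

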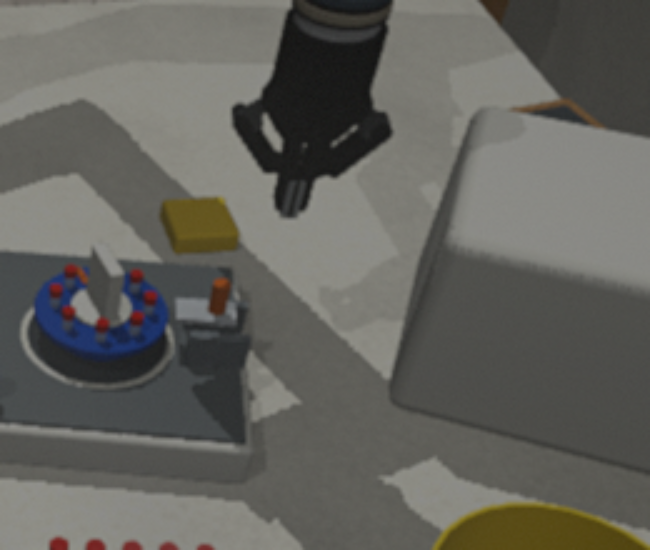

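The white box's base corner is at y≈0.44, well clear of the gripper. Descending to just below the knob top.

>>> {"api": "move_arm", "payload": {
  "targets": [
    {"dx": 0,"dy": 0,"dz": -0.8,"rx": 0,"ry": 0,"rz": 0},
    {"dx": 0,"dy": 0,"dz": -0.8,"rx": 0,"ry": 0,"rz": 0},
    {"dx": 0,"dy": 0,"dz": -0.8,"rx": 0,"ry": 0,"rz": 0},
    {"dx": 0,"dy": 0,"dz": -0.8,"rx": 0,"ry": 0,"rz": 0},
    {"dx": 0,"dy": 0,"dz": -0.4,"rx": 0,"ry": 0,"rz": 0},
    {"dx": 0,"dy": 0,"dz": -0.32,"rx": 0,"ry": 0,"rz": 0},
    {"dx": 0,"dy": 0,"dz": 0,"rx": 0,"ry": 0,"rz": 0},
    {"dx": 0,"dy": 0,"dz": 0,"rx": 0,"ry": 0,"rz": 0},
    {"dx": 0,"dy": 0,"dz": 0,"rx": 0,"ry": 0,"rz": 0},
    {"dx": 0,"dy": 0,"dz": 0,"rx": 0,"ry": 0,"rz": 0}
  ]
}}

```text
t: 20.5
tcp_pos: [0.5026, 0.3077, 0.1072]
tool_rot: [0.994, -0.11, 0.0, -0.0]
force: [0.4, 0.4, 0.1]
finger_gap: -0.001
gripper_force: 0.0
```

>>> {"api": "move_arm", "payload": {
  "targets": [
    {"dx": -0.02,"dy": -0.1,"dz": 0,"rx": 0,"ry": 0,"rz": 0},
    {"dx": -0.02,"dy": -0.1,"dz": 0,"rx": 0,"ry": 0,"rz": 0},
    {"dx": -0.02,"dy": -0.1,"dz": 0,"rx": 0,"ry": 0,"rz": 0},
    {"dx": -0.02,"dy": -0.1,"dz": 0,"rx": 0,"ry": 0,"rz": 0},
    {"dx": -0.03,"dy": -0.1,"dz": 0,"rx": 0,"ry": 0,"rz": 0},
    {"dx": -0.02,"dy": -0.1,"dz": 0,"rx": 0,"ry": 0,"rz": 0},
    {"dx": -0.02,"dy": -0.1,"dz": 0,"rx": 0,"ry": 0,"rz": 0},
    {"dx": -0.02,"dy": -0.1,"dz": 0,"rx": 0,"ry": 0,"rz": 0},
    {"dx": -0.02,"dy": -0.1,"dz": 0,"rx": 0,"ry": 0,"rz": 0},
    {"dx": 0,"dy": 0,"dz": 0,"rx": 0,"ry": 0,"rz": 0}
  ]
}}

```text
t: 21.75
tcp_pos: [0.4975, 0.2848, 0.1068]
tool_rot: [0.994, -0.11, -0.0, 0.0]
force: [-1.6, 0.7, -0.2]
finger_gap: -0.002
gripper_force: 0.3
```

>>> {"api": "move_arm", "payload": {
  "targets": [
    {"dx": -0.01,"dy": -0.05,"dz": 0,"rx": 0,"ry": 0,"rz": 0},
    {"dx": -0.01,"dy": -0.05,"dz": 0,"rx": 0,"ry": 0,"rz": 0},
    {"dx": -0.01,"dy": -0.05,"dz": 0,"rx": 0,"ry": 0,"rz": 0},
    {"dx": -0.01,"dy": -0.05,"dz": 0,"rx": 0,"ry": 0,"rz": 0},
    {"dx": -0.01,"dy": -0.05,"dz": 0,"rx": 0,"ry": 0,"rz": 0},
    {"dx": -0.01,"dy": -0.05,"dz": 0,"rx": 0,"ry": 0,"rz": 0},
    {"dx": 0,"dy": 0,"dz": 0,"rx": 0,"ry": 0,"rz": 0},
    {"dx": 0,"dy": 0,"dz": 0,"rx": 0,"ry": 0,"rz": 0},
    {"dx": 0,"dy": 0,"dz": 0,"rx": 0,"ry": 0,"rz": 0},
    {"dx": 0,"dy": 0,"dz": 0,"rx": 0,"ry": 0,"rz": 0}
  ]
}}

```text
t: 23.0
tcp_pos: [0.4963, 0.2774, 0.1068]
tool_rot: [0.994, -0.11, 0.0, 0.0]
force: [0.2, -0.6, -0.2]
finger_gap: 0.003
gripper_force: 0.0
```

Run:
```python
from h import *
im2=cams.snapshot("scene");im=cams.snapshot("top");s=sensors.sense();print(s["force"],s["tcp_pos"])
for n,i,box in(("top",im,(140,240,180,280)),("scene",im2,(440,60,500,200))):
    print([(c.round(1).tolist(),a) for c,a in blobs(i,(5,120,70),(18,255,255),box,4)[0]])
a=cv2.resize(im[235:295,140:200],(400,400),interpolation=cv2.INTER_CUBIC)
b=cv2.resize(im2[100:180,420:500],(400,400),interpolation=cv2.INTER_CUBIC)
cv2.imwrite("pics/z5.png",np.hstack([a,b])[:,:,::-1])
```

```text
[-0.35138494 -0.68441079 -0.7498073 ] [0.49630691 0.2774213  0.10682636]
[]
[([461.0, 136.5], np.int32(61))]
```

View pics/z5.png

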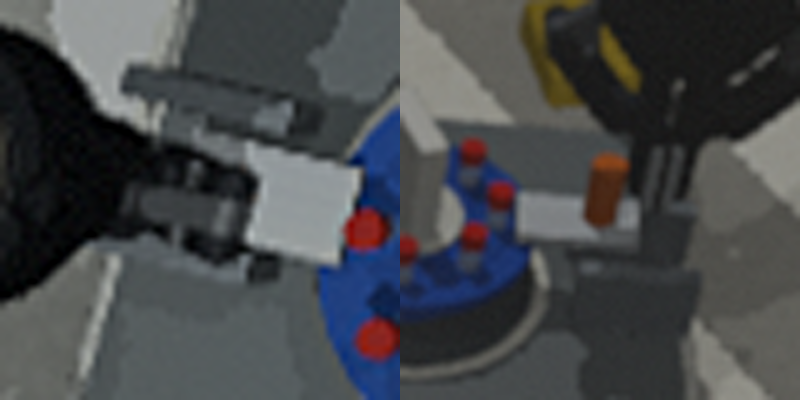

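The slide is moving: the knob went from scene column 468 to 461, and the tongue now reaches over the rim. I'll continue gently to the stop.

>>> {"api": "move_arm", "payload": {
  "targets": [
    {"dx": -0.01,"dy": -0.04,"dz": 0,"rx": 0,"ry": 0,"rz": 0},
    {"dx": -0.01,"dy": -0.04,"dz": 0,"rx": 0,"ry": 0,"rz": 0},
    {"dx": 0,"dy": 0,"dz": 0,"rx": 0,"ry": 0,"rz": 0},
    {"dx": 0,"dy": 0,"dz": 0,"rx": 0,"ry": 0,"rz": 0},
    {"dx": 0,"dy": 0,"dz": 0,"rx": 0,"ry": 0,"rz": 0},
    {"dx": 0,"dy": 0,"dz": 0,"rx": 0,"ry": 0,"rz": 0},
    {"dx": 0,"dy": 0,"dz": 0,"rx": 0,"ry": 0,"rz": 0},
    {"dx": 0,"dy": 0,"dz": 0,"rx": 0,"ry": 0,"rz": 0},
    {"dx": 0,"dy": 0,"dz": 0,"rx": 0,"ry": 0,"rz": 0},
    {"dx": 0,"dy": 0,"dz": 0,"rx": 0,"ry": 0,"rz": 0}
  ]
}}

```text
t: 24.35
tcp_pos: [0.4959, 0.2757, 0.1069]
tool_rot: [0.994, -0.11, 0.0, -0.0]
force: [0.9, 3.6, -0.4]
finger_gap: -0.001
gripper_force: 1.9
```

>>> {"api": "move_arm", "payload": {
  "targets": [
    {"dx": -0.01,"dy": -0.04,"dz": 0,"rx": 0,"ry": 0,"rz": 0},
    {"dx": 0,"dy": 0,"dz": 0,"rx": 0,"ry": 0,"rz": 0},
    {"dx": 0,"dy": 0,"dz": 0,"rx": 0,"ry": 0,"rz": 0},
    {"dx": 0,"dy": 0,"dz": 0,"rx": 0,"ry": 0,"rz": 0},
    {"dx": 0,"dy": 0,"dz": 0,"rx": 0,"ry": 0,"rz": 0},
    {"dx": 0,"dy": 0,"dz": 0,"rx": 0,"ry": 0,"rz": 0},
    {"dx": 0,"dy": 0,"dz": 0,"rx": 0,"ry": 0,"rz": 0},
    {"dx": 0,"dy": 0,"dz": 0,"rx": 0,"ry": 0,"rz": 0},
    {"dx": 0,"dy": 0,"dz": 0,"rx": 0,"ry": 0,"rz": 0},
    {"dx": 0,"dy": 0,"dz": 0,"rx": 0,"ry": 0,"rz": 0}
  ]
}}

```text
t: 25.6
tcp_pos: [0.4959, 0.2755, 0.107]
tool_rot: [0.994, -0.11, 0.001, -0.001]
force: [1.2, 6.3, -0.1]
finger_gap: 0.002
gripper_force: 3.3
```

Run:
```python
from h import *
im2=cams.snapshot("scene");s=sensors.sense();print(s["force"],s["tcp_pos"])
print([(c.round(1).tolist(),a,ray("scene",*c,0.11)) for c,a in blobs(im2,(5,120,70),(18,255,255),(440,60,500,200),4)[0]], ray("scene",467.9,136.8,.11))
```

```text
[ 0.99041242  6.46418344 -0.73916798] [0.49590039 0.27556007 0.10697813]
[([460.4, 136.8], np.int32(64), array([0.488914  , 0.25885017, 0.11      ]))] [0.4905978  0.27564184 0.11      ]
```

The slide is against its stop: force rises to 6.5 N with no more travel, after about 17 mm seen. Backing off.

>>> {"api": "move_arm", "payload": {
  "targets": [
    {"dx": 0.04,"dy": 0.2,"dz": 0,"rx": 0,"ry": 0,"rz": 0},
    {"dx": 0.1,"dy": 0.4,"dz": 0,"rx": 0,"ry": 0,"rz": 0},
    {"dx": 0.1,"dy": 0.4,"dz": 0,"rx": 0,"ry": 0,"rz": 0},
    {"dx": 0,"dy": 0,"dz": 0.8,"rx": 0,"ry": 0,"rz": 0},
    {"dx": 0,"dy": 0,"dz": 0.8,"rx": 0,"ry": 0,"rz": 0},
    {"dx": 0,"dy": 0,"dz": 0.8,"rx": 0,"ry": 0,"rz": 0},
    {"dx": 0,"dy": 0,"dz": 0.8,"rx": 0,"ry": 0,"rz": 0},
    {"dx": 0,"dy": 0,"dz": 0,"rx": 0,"ry": 0,"rz": 0},
    {"dx": 0,"dy": 0,"dz": 0,"rx": 0,"ry": 0,"rz": 0},
    {"dx": 0,"dy": 0,"dz": 0,"rx": 0,"ry": 0,"rz": 0}
  ]
}}

```text
t: 26.9
tcp_pos: [0.5007, 0.2994, 0.1857]
tool_rot: [0.994, -0.11, -0.001, 0.001]
force: [1.3, -0.7, 1.2]
finger_gap: 0.001
gripper_force: 0.0
```

Run:
```python
from h import *
im=cams.snapshot("top");im2=cams.snapshot("scene")
print([(c.round(1).tolist(),a,ray("top",*c,.11)) for c,a in blobs(im,(5,120,70),(18,255,255),(140,240,190,280),4)[0]],ray("top",162.2,261.2,.11))
a=cv2.resize(im[215:335,130:250],(400,400),interpolation=cv2.INTER_CUBIC)
b=cv2.resize(im2[80:190,390:500],(400,400),interpolation=cv2.INTER_CUBIC)
cv2.imwrite("pics/z6.png",np.hstack([a,b])[:,:,::-1])
```

```text
[([170.0, 263.1], np.int32(48), array([0.49174118, 0.25862353, 0.11      ]))] [0.49536392 0.27464224 0.11      ]
```

View pics/z6.png

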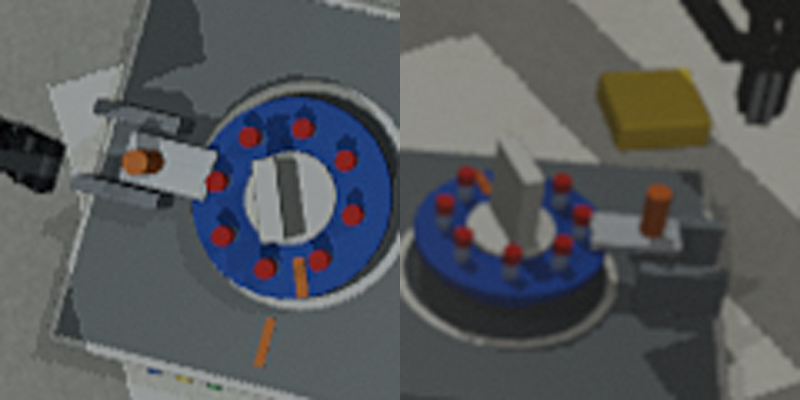

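The tongue is over the rim, with its tip beside the red cap at (215,180). Measured travel is only 16.5–17 mm, so I'll press once more, a bit firmer (~15 N), to confirm this is the true end stop.

>>> {"api": "move_arm", "payload": {
  "targets": [
    {"dx": 0,"dy": 0,"dz": -0.8,"rx": 0,"ry": 0,"rz": 0},
    {"dx": 0,"dy": 0,"dz": -0.8,"rx": 0,"ry": 0,"rz": 0},
    {"dx": 0,"dy": 0,"dz": -0.8,"rx": 0,"ry": 0,"rz": 0},
    {"dx": 0,"dy": 0,"dz": -0.8,"rx": 0,"ry": 0,"rz": 0},
    {"dx": -0.1,"dy": -0.4,"dz": 0,"rx": 0,"ry": 0,"rz": 0},
    {"dx": -0.1,"dy": -0.4,"dz": 0,"rx": 0,"ry": 0,"rz": 0},
    {"dx": -0.02,"dy": -0.1,"dz": 0,"rx": 0,"ry": 0,"rz": 0},
    {"dx": -0.02,"dy": -0.1,"dz": 0,"rx": 0,"ry": 0,"rz": 0},
    {"dx": 0,"dy": 0,"dz": 0,"rx": 0,"ry": 0,"rz": 0},
    {"dx": 0,"dy": 0,"dz": 0,"rx": 0,"ry": 0,"rz": 0}
  ]
}}

```text
t: 28.25
tcp_pos: [0.4961, 0.2756, 0.1076]
tool_rot: [0.994, -0.11, 0.001, -0.001]
force: [-0.5, 4.4, 3.1]
finger_gap: 0.001
gripper_force: 2.5
```

>>> {"api": "move_arm", "payload": {
  "targets": [
    {"dx": 0,"dy": -0.04,"dz": 0,"rx": 0,"ry": 0,"rz": 0},
    {"dx": -0.01,"dy": -0.04,"dz": 0,"rx": 0,"ry": 0,"rz": 0},
    {"dx": 0,"dy": 0,"dz": 0,"rx": 0,"ry": 0,"rz": 0},
    {"dx": 0,"dy": 0,"dz": 0,"rx": 0,"ry": 0,"rz": 0},
    {"dx": 0,"dy": 0,"dz": 0,"rx": 0,"ry": 0,"rz": 0},
    {"dx": 0,"dy": 0,"dz": 0,"rx": 0,"ry": 0,"rz": 0},
    {"dx": 0,"dy": 0,"dz": 0,"rx": 0,"ry": 0,"rz": 0},
    {"dx": 0,"dy": 0,"dz": 0,"rx": 0,"ry": 0,"rz": 0},
    {"dx": 0,"dy": 0,"dz": 0,"rx": 0,"ry": 0,"rz": 0},
    {"dx": 0,"dy": 0,"dz": 0,"rx": 0,"ry": 0,"rz": 0}
  ]
}}

```text
t: 29.5
tcp_pos: [0.4962, 0.2753, 0.1077]
tool_rot: [0.994, -0.111, 0.001, -0.003]
force: [-0.2, 10.1, 2.3]
finger_gap: -0.003
gripper_force: 5.1
```

>>> {"api": "move_arm", "payload": {
  "targets": [
    {"dx": 0.04,"dy": 0.2,"dz": 0,"rx": 0,"ry": 0,"rz": 0},
    {"dx": 0.1,"dy": 0.4,"dz": 0,"rx": 0,"ry": 0,"rz": 0},
    {"dx": 0.1,"dy": 0.4,"dz": 0,"rx": 0,"ry": 0,"rz": 0},
    {"dx": 0,"dy": 0,"dz": 0.8,"rx": 0,"ry": 0,"rz": 0},
    {"dx": 0,"dy": 0,"dz": 0.8,"rx": 0,"ry": 0,"rz": 0},
    {"dx": 0,"dy": 0,"dz": 0.8,"rx": 0,"ry": 0,"rz": 0},
    {"dx": 0,"dy": 0,"dz": 0.8,"rx": 0,"ry": 0,"rz": 0},
    {"dx": 0,"dy": 0,"dz": 0,"rx": 0,"ry": 0,"rz": 0},
    {"dx": 0,"dy": 0,"dz": 0,"rx": 0,"ry": 0,"rz": 0},
    {"dx": 0,"dy": 0,"dz": 0,"rx": 0,"ry": 0,"rz": 0}
  ]
}}

```text
t: 30.75
tcp_pos: [0.5005, 0.2973, 0.1857]
tool_rot: [0.994, -0.11, -0.001, 0.001]
force: [-0.3, 0.1, 0.1]
finger_gap: 0.003
gripper_force: 0.0
```

Run:
```python
from h import *
im=cams.snapshot("top")
print([(c.round(1).tolist(),a,ray("top",*c,.11)) for c,a in blobs(im,(5,120,70),(18,255,255),(140,240,190,280),4)[0]])
b=blobs(im,(0,150,60),(5,255,255),(140,200,300,340),5)[0];print(len(b),np.mean([ray("top",*c,.102) for c,a in b],0))
# tongue tip: bright pixels along slide line through knob toward post, z=0.093
m=cams.camera_model("top");E=np.array(m["extrinsics"]);u=np.array([.22,.9755]);v=np.array([.9755,-.22])
for off in(-.011,.011):
    o=[]
    for r in range(42,66,1):
        p=np.r_[np.array([.4714,.1711])+u*r/1000+v*off,.093];q=E[:3,:3]@p+E[:3,3]
        x,y=m["fx"]*q[0]/q[2]+m["cx"],m["fy"]*q[1]/q[2]+m["cy"]
        o.append((r,int(cv2.getRectSubPix(im,(1,1),(x,y))[0,0,0])))
    print(off,o)
```

```text
[([170.0, 263.1], np.int32(48), array([0.49174118, 0.25862353, 0.11      ]))]
8 [0.47121482 0.16921801 0.102     ]
-0.011 [(42, 28), (43, 27), (44, 25), (45, 21), (46, 24), (47, 54), (48, 90), (49, 116), (50, 138), (51, 144), (52, 151), (53, 157), (54, 157), (55, 152), (56, 147), (57, 145), (58, 145), (59, 146), (60, 147), (61, 151), (62, 154), (63, 153), (64, 149), (65, 146)]
0.011 [(42, 21), (43, 17), (44, 14), (45, 11), (46, 17), (47, 52), (48, 91), (49, 124), (50, 150), (51, 148), (52, 147), (53, 145), (54, 144), (55, 143), (56, 143), (57, 143), (58, 143), (59, 143), (60, 142), (61, 142), (62, 143), (63, 143), (64, 142), (65, 142)]
```

The tongue tip is at about 50 mm from the axis once the camera bias is allowed for. The carousel hasn't moved, and nothing is touching it, so I'm handing the job in.

```bash
python3 -c "
from station import order
print(order.sign_off())"
```

```text
the job is handed in; nothing more can be done
None
```

I handed the job in at about 31 s with the carousel home on the drive post and the retaining slide closed against its stop over the rim. The arm is clear of everything, but no pass/fail result came back.

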